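Set the telescoping work support to its mark

ROBOT

A 7-joint arm with a two-finger parallel gripper is mounted at the origin on the work surface. World frame = base frame: x ahead of the robot, y to its left, z up, the work surface at z = 0. Lengths are in m, angles in degrees, forces in N, time in s.
With the tool pointing down it reaches from about 0.35 to 0.775 m from the base axis. Payload 3.1 kg.
Tool frame: the origin (TCP) lies on the centre line of the jaws, within the pads' length; the fingertips stand 17 mm ahead of it and the grasp point (between the pads) lies 2 mm behind it (robot.tip_reach is the distance from the TCP to the fingertips, in m); z points along the fingers, y is the line along which they close (so a half turn about z gives the same grasp; the last joint's range is limited). The gripper opens to 85 mm and grips with 20 to 120 N. Pads are 22 mm wide; open, the fingers measure 114 mm over their backs; the gripper's body (76 mm by 85 mm) begins 54 mm behind the grasp point. The pads swing forward as they close: fully open they stand 13 mm farther back than shut.
Start: joints at [74.158, 17.813, 0.802, 86.603, -0.252, 75.585, -1.558], TCP at [0.128, -0.535, 0.221] pointing down, gripper open.
Joint ranges: [-154.91, 154.91], [-16.99, 109.72], [-72.82, 74.43], [7.12, 147.25], [-82.49, 262.49], [11.32, 116.49], [-174.64, 174.64]. Speed limits (degrees/s): [159.86, 159.86, 180, 180, 180, 180, 180].

INTERFACE

Orientations are given as [roll, pitch, yaw] about the fixed x, y, z axes, in that order (R = Rz(yaw) Ry(pitch) Rx(roll)).
In Python, from station import robot, fingers, vision, workorder, recognise gives the robot as it stands. Calls block until the motion is done:
- robot.move_to(position, orientation): joint-space move of the TCP to a pose.
- robot.line_to(position, orientation=None, velocity=0.15, f_stop=None): straight line of the TCP; orientation=None keeps the orientation; velocity is the mean speed in m/s. With f_stop (N) it stops when the force on the tool has changed by that much, and returns True; else False.
- robot.move_j(angles): joint-space move.
- fingers.gripper_to(opening, force=None): opening from 0.0 (shut) to 1.0 (fully open); force is the grip in N (None keeps the last); returns when the fingers have stopped.
- robot.pause(seconds).
- robot.inverse_kinematics(position, orientation): joint angles nearest the present ones, or None.
- vision.grab_frame(name): name is "side" or "top"; returns the picture (384x512x3 uint8, red, green, blue); there is no depth.
- vision.calibration(name): a dict with "mtx" (3x3 intrinsics, pixels), "extrinsics" (4x4, takes a point from world to camera coordinates). Camera axes: x right, y up, looking along -z (the intrinsics and any distortion apply to the point x, -y, -z); pixel columns grow to the right and rows downward; lengths in m; the calibration is good to about 2 mm. A picture is of the moment at which its call begins. calibration takes no time and is no camera call.
A pose or a line that the arm cannot do raises robot.PlanningError and nothing moves.
- workorder.close_job(): hands the job in; it is judged then, once.
Trained networks look in the newest picture that a camera, given by its name, has taken for a name from the list of things; names that differ only in an ending like _2 or _b are one class to them, and where a whole thing is asked for, a point or a joint stands for the part that bears it (a point fixed in the world has none). Each returns a list of dicts, best first, with "p" (0 to 1); they miss things now and then, are a little off and sometimes report something else, mostly with a low value. They report only what shows in the picture. A call takes as long as a camera call. They do not tell look-alikes from the thing itself.
- recognise(label, camera): "rect" ([centre column, centre row, width, height] in pixels, round what is visible of it).
Readings, each from a call of its own:
- robot.current_time_s(): time.
- robot.current_joint_positions(): joint angles.
- robot.current_dq(): joint speeds.
- robot.current_joint_torque(): joint torques, N m.
- robot.current_tool_pos(): TCP position.
- robot.current_eef_rot(): TCP orientation.
- robot.current_contact_force(): force on the tool from outside, world axes, zero at the start.
- robot.current_torque(): the same for the moment, N m.
- robot.current_finger_gap(): opening from 0.0 (shut) to 1.0 (fully open).
- robot.current_gripper_force(): force on a finger pad.
Only numpy, scipy, OpenCV 4.12 (cv2) and the standard library are available. Lean on these libraries where they do the work, as an engineer would, in place of code of your own. Each camera call takes 0.05 s, during which the arm holds its last target. There are 200 camera calls.

TASK

Set up the work support that is bolted to the bench. Take hold of the V-rest on top so that the lock button in its side is squeezed in, turn the rest so that its notch faces the mark on the collar, and draw the post up until the third ring of its scale is level with the top of the collar. Finish holding it there, still gripped with the button squeezed and not let go, so that I can tighten the clamp screw; leave everything else on the bench where it is.

Things in the scene. Friction and masses are not known exactly. Their poses are not given: they have to be found in the camera images.
- stand: the fixed work support: dark cast foot 170 x 110 x 14 mm bolted to the bench, a 34 mm sleeve tube upright at its centre and on it a 48 mm collar whose flat top is 152 mm above the bench. Origin on the bench under the sleeve's axis, z up, x towards the mark
- mark (a point): the mark: a pale line on a flat ear of the collar that sticks out along the stand's x to 56 mm from the post's axis. The point lies 48 mm from the axis, level with the collar's top; axes as the stand's
- clamp_screw (a point): the clamp screw, black with three arms of 18 mm, slack: it sticks out from the collar on the side away from the mark, 24 to 56 mm from the axis. The point is the middle of its head, 12 mm below the collar's top
- rest: the V-rest: aluminium block on the post, 60 mm along its x, 36 mm across its y, 50 mm tall, with a V-groove along x 15 mm deep in its top. Origin at the block's centre on the post's axis, 43 mm above the collar's top when stowed; x to the notch, y to the lock button, z up. Grip it from above by its two flat sides, +y (button) and -y (plain); the collar is 18 mm below the block
- notch (a point): the notch, a 5 mm slot in a small flange that sticks out 11 mm from the foot of one end of the V-rest; the point is at its outer end, 41 mm from the axis and 21 mm below the rest's centre
- button_face (a point): where the lock button comes out of the rest's +y side, 18 mm from the axis, 2 mm below the rest's centre. Black thumb button, 26 mm wide along x, 20 mm tall, standing 7 mm out (43 mm over button and opposite side, 37 mm when squeezed in)
- button (a joint): how far the lock button is squeezed in, m; 0 = out, 0.006 = fully in. A spring: 3 N to start it, 9 N for fully in, so grip with 20 to 40 N. Out, it locks the stowed post; beyond 0.005 the post is free. It locks only in the stowed position; higher up, the post sinks back if let go
- swivel (a joint): turn of the V-rest about the upright post, rad, counter-clockwise from above; 0 = notch faces the mark. Starts at 0.45 to 1.25; range -1.6 to 1.6; slight friction (0.06 N m), stays where it is left; can be turned at any height, locked or not
- post (a joint): height to which the post is drawn up, m: 0 = stowed, 0.110 = end stop; starts stowed and locked. Post and rest weigh 0.5 to 0.65 kg. The bright 22 mm post has a black ring round it at every 25 mm and ticks at every 5 mm, all hidden in the sleeve when stowed: the first ring is level with the collar's top at 0.025, the third at 0.075
- ring3 (a point): centre of the third ring of the post's scale, on the post's axis; 75 mm below the collar's top when stowed, to be level with it (152 mm above the bench) at the end
- offcut: bystander, to be left alone: timber offcut, 130 x 45 x 45 mm, lying along its x, origin under its centre
- driver: bystander, to be left alone: screwdriver lying along its x, about 200 mm long, origin under its middle
- hammer: bystander, to be left alone: claw hammer lying along its x, about 300 mm long, origin under its middle
- glue: bystander, to be left alone: white glue bottle, 60 mm across, 170 mm tall, origin under its centre
- jar: bystander, to be left alone: glass jar with a steel cap, 70 mm across, 85 mm tall, origin under its centre
- sanding_block: bystander, to be left alone: cork sanding block, 110 x 65 x 30 mm, origin under its centre
- square: bystander, to be left alone: joiner's try square lying flat: dark stock 105 x 22 x 20 mm along its y, origin under the stock's centre; steel blade 200 mm long along +x
Mind the look-alikes: they are no part of the job. What is shaped like the stand but blue or green is not meant.

How it is judged (in metres and radians):
On the way, in this order (a step that is already met when the one before it is completed fails the run):
1. the lock button is squeezed in while the post is still stowed (value of joint button above 0.004 m and value of joint post below 0.012 m and contact force between the fingers and rest above 3 N), for 0.1 s.
2. the post has been drawn up towards the mark by the gripped rest (value of joint post above 0.05 m and contact force between the fingers and rest above 3 N), for 0.1 s.
At the end, for the whole second after the job is handed in: For the last second the post stands at 75 mm (within 4 mm, third ring level with the collar's top), the notch faces the mark (within 0.12 rad), and the fingers grip the rest (over 3 N) with the button squeezed in more than 4 mm, so that only the robot carries it (value of joint post between 0.071 and 0.079 m and value of joint swivel between -0.12 and 0.12 rad and value of joint button above 0.004 m and contact force between the fingers and rest above 3 N); the arm keeps its last pose, push and grip.
It fails at once if a loose thing on the bench is moved by more than 30 mm (distance of any of offcut, driver, hammer, glue, jar, sanding_block, square from where it was at the start of the episode above 0.03 m).
It also fails if it takes over 38 s, if anything falls off the work surface, if the arm or the gripper's body presses on something with over 40 N, if the wrist force passes 120 N, or if a joint passes its speed limit or range.

## Working session

There is one attempt and no reset: what is moved stays moved. The work goes in short steps, each a Python script; the robot and the scene stay as the last script left them, time stands still between calls to the robot, and variables do not carry over. Pictures are saved under pics/ and viewed, at most 10 in all, crops included, and the job is handed in when it is done.

```bash
mkdir -p pics; python3 - <<'E'
from station import robot, fingers, vision, workorder, recognise
import cv2,numpy as np
for c in("side","top"):
    im=vision.grab_frame(c); cv2.imwrite(f"pics/{c}0.png",im[:,:,::-1])
    k=vision.calibration(c); print(c,{a:np.round(b,4).tolist() if hasattr(b,'__len__') else b for a,b in k.items()})
    for l in("stand","rest","mark","notch","button_face","clamp_screw"):
        print(l,[(np.round(d["rect"],1).tolist(),round(d["p"],2)) for d in recognise(l,c)])
print(robot.current_time_s())
E
```

```text
side {'mtx': [[492.2419, 0.0, 250.6218], [0.0, 492.2419, 198.6746], [0.0, 0.0, 1.0]], 'extrinsics': [[-0.9986, -0.046, -0.0262, 0.5152], [-0.0004, -0.4882, 0.8727, -0.118], [-0.0529, 0.8715, 0.4875, -1.4363], [0.0, 0.0, 0.0, 1.0]]}
stand [([324.6, 177.8, 51.3, 77.4], 0.97), ([229.8, 200.1, 63.3, 83.9], 0.81), ([312.6, 229.6, 66.9, 90.8], 0.74)]
rest [([313.2, 198.0, 30.6, 20.6], 0.82), ([323.5, 149.8, 27.3, 16.7], 0.75)]
mark [([307.6, 231.1, 75.4, 92.3], 0.92), ([229.5, 198.9, 66.2, 79.7], 0.88), ([323.2, 177.2, 44.2, 71.7], 0.81)]
notch [([325.1, 148.8, 26.5, 19.3], 0.89), ([228.5, 172.6, 20.2, 23.9], 0.86), ([313.6, 198.5, 29.9, 28.0], 0.86)]
button_face [([226.0, 172.4, 22.8, 25.7], 0.91), ([312.7, 198.2, 28.0, 23.6], 0.63), ([323.9, 152.2, 25.3, 22.0], 0.59), ([288.9, 175.1, 31.6, 23.5], 0.35)]
clamp_screw [([320.7, 177.6, 52.2, 72.9], 0.87), ([228.6, 199.6, 66.1, 82.9], 0.76), ([229.8, 175.4, 7.6, 3.7], 0.69), ([311.9, 231.3, 66.4, 95.0], 0.65)]
top {'mtx': [[463.9481, 0.0, 249.5589], [0.0, 463.9481, 196.738], [0.0, 0.0, 1.0]], 'extrinsics': [[-0.0038, -1.0, -0.0027, 0.0209], [0.9809, -0.0043, 0.1945, -0.5203], [-0.1945, -0.0019, 0.9809, -1.3364], [0.0, 0.0, 0.0, 1.0]]}
stand [([322.4, 274.1, 41.9, 54.3], 0.91), ([274.5, 178.8, 53.0, 61.7], 0.8), ([223.2, 256.9, 50.6, 59.0], 0.62)]
rest [([337.0, 270.3, 18.3, 24.2], 0.89), ([278.5, 162.4, 26.4, 27.9], 0.86), ([214.7, 252.8, 23.6, 25.7], 0.78), ([392.5, 176.2, 29.4, 26.8], 0.42), ([302.2, 207.1, 10.5, 35.9], 0.29)]
mark [([324.7, 278.7, 39.6, 60.6], 0.97), ([221.4, 257.6, 59.2, 60.1], 0.78)]
notch [([219.4, 254.1, 22.3, 28.6], 0.85), ([278.5, 165.1, 23.4, 23.7], 0.77), ([333.6, 273.9, 15.9, 24.9], 0.6)]
button_face [([218.0, 251.8, 21.4, 27.1], 0.91), ([276.8, 162.8, 26.1, 25.3], 0.85), ([334.7, 273.0, 21.4, 25.0], 0.78)]
clamp_screw [([325.9, 275.1, 38.5, 62.3], 0.8), ([275.2, 178.6, 47.7, 64.2], 0.71), ([222.3, 258.4, 55.6, 63.7], 0.65)]
0.7
```

```bash
python3 - <<'E'
import cv2,numpy as np
s=cv2.imread("pics/side0.png");t=cv2.imread("pics/top0.png")
a=cv2.resize(s[120:300,170:390],None,fx=3.6,fy=3.33,interpolation=cv2.INTER_CUBIC)
cv2.imwrite("pics/side1.png",cv2.resize(s[128:288,170:380],(788,600),interpolation=cv2.INTER_CUBIC))
cv2.imwrite("pics/top1.png",cv2.resize(t[130:320,180:430],(788,599),interpolation=cv2.INTER_CUBIC))
E
```

```text
(no output)
```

View pics/side1.png

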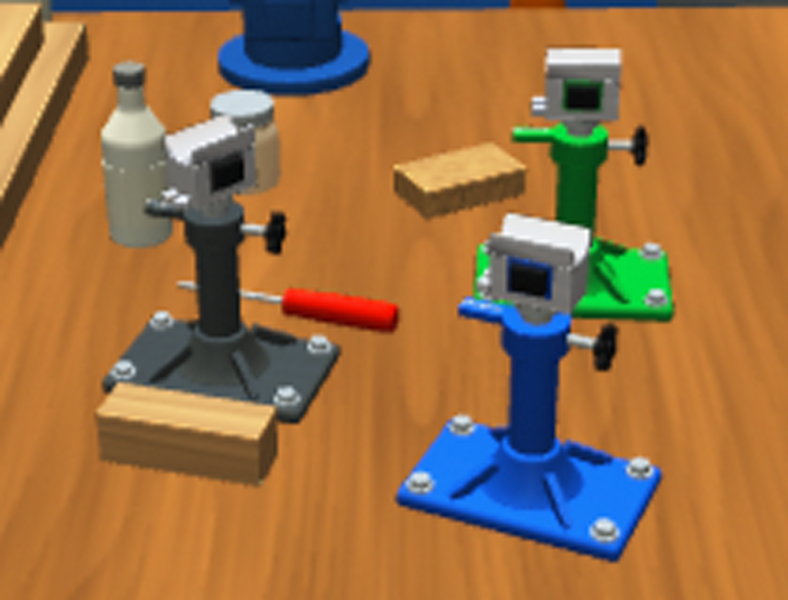

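View pics/top1.png

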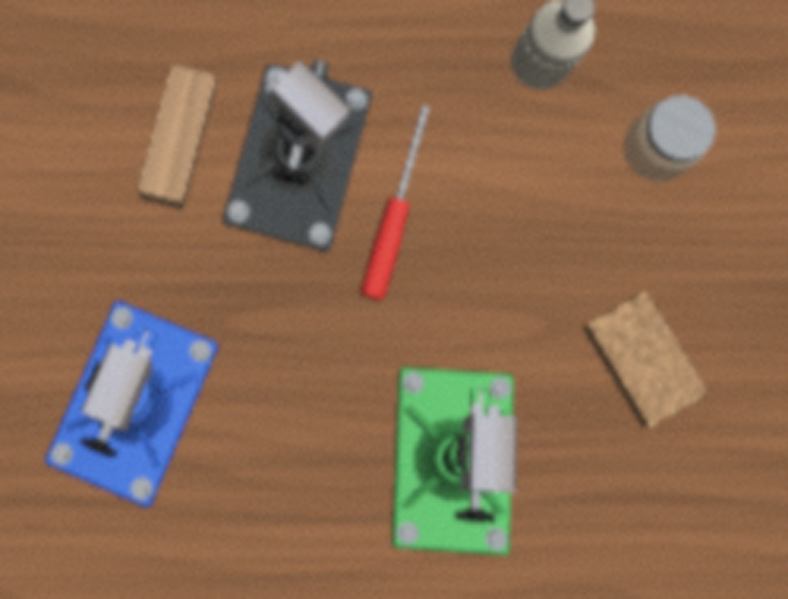

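View pics/top0.png

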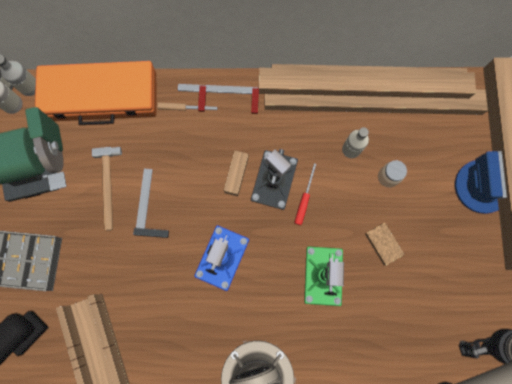

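The top view shows the dark stand with its foot centred near pixel (275,179) and the mark's ear pointing up the image. The rest is turned about 60° counter-clockwise of the mark. In the side view, the dark stand is at left with its button facing the camera near (231,174). I'll fit the pose to these points.

```bash
cat > fit.py <<'E'
import numpy as np
from scipy.optimize import least_squares
from station import vision
K={c:vision.calibration(c) for c in("side","top")}
def proj(c,P):
    q=np.array(K[c]["extrinsics"])@np.append(P,1); m=np.array(K[c]["mtx"])
    return np.array([m[0,2]-m[0,0]*q[0]/q[2], m[1,2]+m[1,1]*q[1]/q[2]])
def top(u,v): return np.array([180+u/3.152,130+v/3.153])
def side(u,v): return np.array([170+u/3.752,128+v/3.75])
E
python3 - <<'E'
from fit import *
from station import robot
rz=lambda a:np.array([[np.cos(a),-np.sin(a),0],[np.sin(a),np.cos(a),0],[0,0,1]])
# (sx,sy) of bolts in stand frame
B=[("top",top(277,77),1,1),("top",top(358,98),1,-1),("top",top(238,211),-1,1),("top",top(320,233),-1,-1),
("side",side(162,320),1,-1),("side",side(320,345),-1,-1),("side",side(123,369),1,1),("side",side(287,396),-1,1)]
# rest-frame points: top outer corners, button centre
C=[("top",top(300,63),(.03,-.018,.025)),("top",top(272,85),(.03,.018,.025)),("top",top(347,110),(-.03,-.018,.025)),("top",top(325,140),(-.03,.018,.025)),
("side",side(228,172),(0,.025,-.002))]
def res(p):
    x,y,a,s,bx,by=p; o=np.array([x,y,0]); r=[]
    for c,m,i,j in B: r+=list(proj(c,o+rz(a)@[i*bx,j*by,.018])-m)
    for c,m,P in C: r+=list(proj(c,o+[0,0,.195]+rz(a+s)@np.array(P))-m)
    r+=list(proj("side",o+[0,0,.152])-side(214,212))
    return r
f=least_squares(res,[.6,0,-.28,1.0,.07,.04],loss="soft_l1")
print(np.round(f.x,4),np.degrees(f.x[2:4])); print(np.round(np.array(res(f.x)).reshape(-1,2),1).tolist())
x,y,a,s=f.x[:4]
for off in(0,180,-180):
  for w in (s,0):
    for z in(.191,.266):
      q=robot.inverse_kinematics([x,y,z],[180,0,np.degrees(a+w)+off]); print(off,round(w,2),z,None if q is None else np.round(q,0))
E
```

```text
[ 0.5832 -0.0585 -0.2822  1.0209  0.0704  0.0411] [-16.17154711  58.49399716]
[[-0.1, -0.3], [-0.3, -0.0], [0.0, -0.2], [-0.1, 0.0], [0.2, -0.4], [0.2, -0.5], [0.2, -0.2], [0.2, -0.2], [0.4, -1.3], [-0.6, 0.5], [0.9, -0.2], [-1.9, -0.8], [1.1, 0.4], [0.3, -0.5]]
0 1.02 0.191 [ 31.  28. -39.  82.  18.  76. -57.]
0 1.02 0.266 [ 29.  26. -39.  74.  16.  85. -56.]
0 0 0.191 [  24.   26.  -29.   83.   13.   75. -112.]
0 0 0.266 [  25.   24.  -31.   75.   12.   85. -111.]
180 1.02 0.191 [ 42.  36. -62.  82.  31.  81. 112.]
180 1.02 0.266 [ 41.  33. -62.  74.  28.  89. 115.]
180 0 0.191 [ 32.  29. -43.  82.  20.  77.  63.]
180 0 0.266 [ 32.  27. -43.  74.  18.  86.  64.]
-180 1.02 0.191 [ 42.  36. -62.  82.  31.  81. 112.]
-180 1.02 0.266 [ 41.  33. -62.  74.  28.  89. 115.]
-180 0 0.191 [ 32.  29. -43.  82.  20.  77.  63.]
-180 0 0.266 [ 32.  27. -43.  74.  18.  86.  64.]
```

The fit is good: stand at (0.583, -0.0585), yaw -16.2°, swivel about 58°. Next I approach and grip.

```bash
python3 - <<'E'
from station import robot, fingers, vision
import cv2,numpy as np
x,y,w=.5832,-.0585,-16.17+58.5
fingers.gripper_to(1.0,30)
p=robot.current_tool_pos(); robot.line_to([p[0],p[1],.36],velocity=.25)
robot.move_to([x,y,.36],[180,0,w])
robot.line_to([x,y,.24],velocity=.2)
print(robot.line_to([x,y,.191],velocity=.08,f_stop=8),robot.current_contact_force(),robot.current_time_s())
for o in(.62,.56,.52,.0):
    fingers.gripper_to(o,30)
    print(o,robot.current_finger_gap(),robot.current_gripper_force(),np.round(robot.current_contact_force(),1),np.round(robot.current_torque(),2))
print(robot.current_tool_pos(),robot.current_eef_rot(),robot.current_time_s())
s=vision.grab_frame("side");t=vision.grab_frame("top")
im=np.hstack([cv2.resize(a,(400,500),interpolation=cv2.INTER_CUBIC) for a in(s[130:255,180:280],t[110:235,225:325])])
cv2.imwrite("pics/grip.png",im[:,:,::-1])
E
```

```text
False [-0.38560027 -0.08854698 -0.15091747] 5.4917
0.62 0.6111553056382854 0.0 [-0.1 -0.6 -0. ] [0.   0.02 0.03]
0.56 0.5591299692751835 0.0 [ 0.6 -0.2 -0.6] [-0.01  0.06  0.04]
0.52 0.525104411733621 0.0 [ 0.2  0.1 -0.1] [-0.05 -0.01  0.04]
0.0 0.4172120592314668 32.59305384097388 [-0.3  0.3  1.6] [0.05 0.24 0.05]
[ 0.58323769 -0.05852298  0.1913271 ] [ 1.79989544e+02 -6.43382880e-03  4.23251837e+01] 6.5833
```

View pics/grip.png

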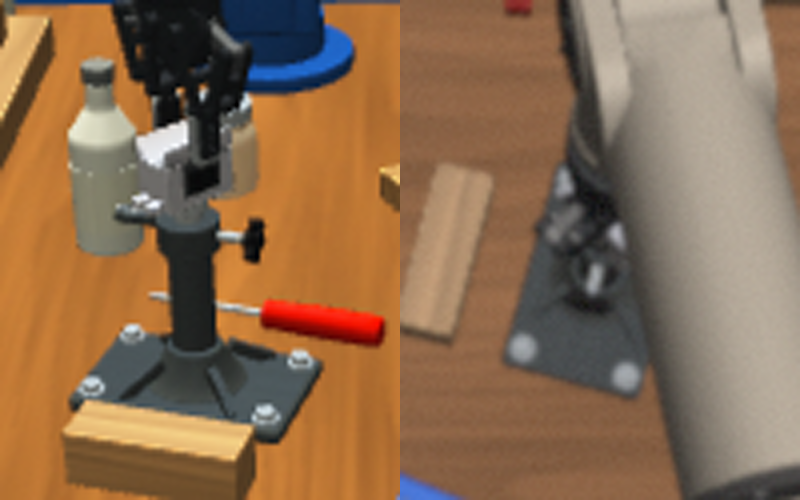

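The side view shows the fingers on the rest, one pad over the button at about (205,170) in the crop. The gap is about 36 mm, so the button is squeezed. Next I draw the post up and turn it together, in steps.

```bash
python3 - <<'E'
from station import robot, fingers, vision
import cv2,numpy as np
x,y=.5832,-.0585; a0,a1=42.33,-16.17; z0=robot.current_tool_pos()[2]
def rep(): print(np.round(robot.current_tool_pos(),4),np.round(robot.current_eef_rot(),1),np.round(robot.current_contact_force(),1),np.round(robot.current_torque(),2),round(robot.current_finger_gap(),3),round(robot.current_gripper_force(),1))
robot.pause(.2)
st=robot.line_to([x,y,z0+.015],velocity=.03,f_stop=30); rep()
if not st:
    for i in range(1,5):
        st=robot.line_to([x,y,z0+.015+.015*i],[180,0,a0+(a1-a0)*i/4],velocity=.02,f_stop=30); rep()
        if st: break
print(st,robot.current_time_s())
s=vision.grab_frame("side");t=vision.grab_frame("top")
im=np.hstack([cv2.resize(a,(400,500),interpolation=cv2.INTER_CUBIC) for a in(s[130:230,190:270],t[110:235,225:325])])
cv2.imwrite("pics/up.png",im[:,:,::-1])
E
```

```text
[ 0.5829 -0.0586  0.1915] [-179.8    0.    42.4] [ 4.   0.3 -4.9] [ 0.08 -0.77  0.07] 0.413 36.5
True 7.2083
```

View pics/up.png

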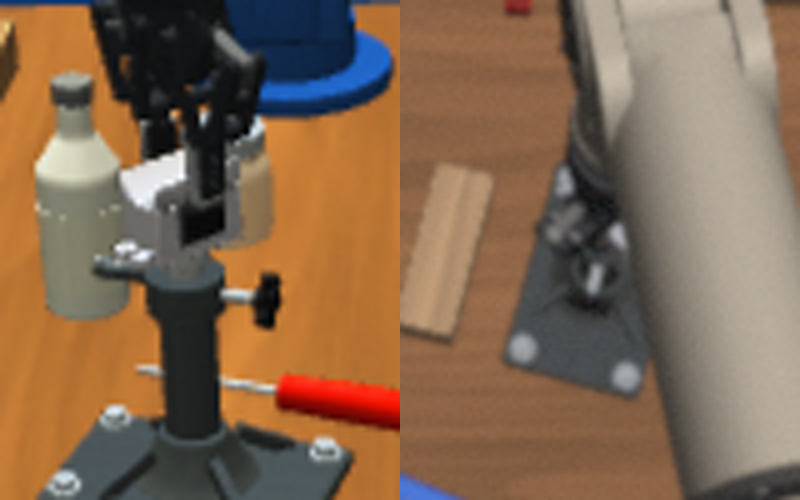

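```bash
python3 - <<'E'
from fit import *
a=np.radians(42.3); yv=np.array([-np.sin(a),np.cos(a),0]); xv=np.array([np.cos(a),np.sin(a),0])
for n,h,d in(("button c",.193,.022),("btn top",.203,.022),("btn bot",.183,.022),("block bot",.170,.018),("tip .174",.174,.022),("tip outer",.174,.033),("block top",.22,.018)):
    p=proj("side",np.array([.5832,-.0585,h])+yv*d); print(n,np.round(p,1),np.round((p-[190,130])*5,0))
import cv2
from station import robot
s=vision.grab_frame("side"); im=cv2.resize(s[145:195,205:265],(720,600),interpolation=cv2.INTER_CUBIC); cv2.imwrite("pics/z.png",im[:,:,::-1])
print(robot.current_finger_gap(),robot.current_gripper_force())
E
```

```text
button c [231.2 173.9] [206. 220.]
btn top [231.1 170.8] [205. 204.]
btn bot [231.4 177.1] [207. 235.]
block bot [230.8 180.6] [204. 253.]
tip .174 [231.5 179.9] [208. 249.]
tip outer [233.9 181.1] [219. 256.]
block top [229.9 165. ] [200. 175.]
0.41636219374771144 36.44944882253185
```

View pics/z.png

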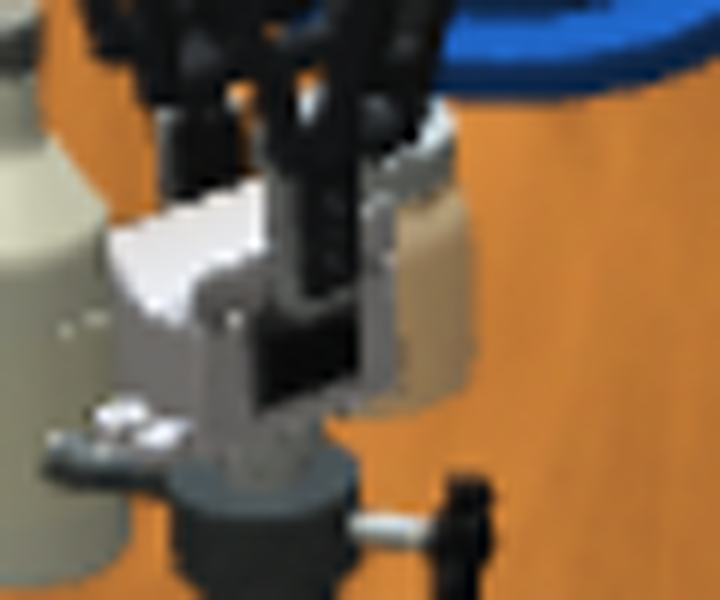

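The finger seems to end at about (310,300) in the crop, which is just above the button at z≈0.205. The gap also reads like the bare 36 mm block. I'll reopen, go lower with a force stop, and grip again.

```bash
python3 - <<'E'
from station import robot, fingers, vision
import cv2,numpy as np
x,y=.5832,-.0585
print(robot.tip_reach)
fingers.gripper_to(.68,30)
print(np.round(robot.current_contact_force(),1))
print(robot.line_to([x,y,.178],[180,0,42.33],velocity=.04,f_stop=8),np.round(robot.current_contact_force(),1),robot.current_tool_pos())
for o in(.56,.52,.48,.0):
    fingers.gripper_to(o,30)
    print(o,robot.current_finger_gap(),robot.current_gripper_force(),np.round(robot.current_contact_force(),1),np.round(robot.current_torque(),2))
print(robot.current_time_s())
s=vision.grab_frame("side"); o=cv2.imread("pics/side0.png")[:,:,::-1]
im=np.hstack([cv2.resize(a[145:195,210:250],(400,500),interpolation=cv2.INTER_CUBIC) for a in(o,s)]); cv2.imwrite("pics/z2.png",im[:,:,::-1])
E
```

```text
0.017
[-1.  -0.1  0.1]
False [-0.5 -0.7 -0.2] [ 0.58294828 -0.05852197  0.17762968]
0.56 0.5599957040051414 1.3954953476786613 [-2.2  2.   2.2] [0.35 0.57 0.07]
0.52 0.5182929763864259 2.2326108813285828 [-4.3  1.6  3.1] [0.57 0.83 0.07]
0.48 0.4772920712382457 2.850068137049675 [-5.2  3.6  3.5] [0.86 1.06 0.08]
0.0 0.4235300616910561 32.976079881191254 [-2.4  1.4  5.3] [0.96 1.04 0.05]
9.125
```

View pics/z2.png

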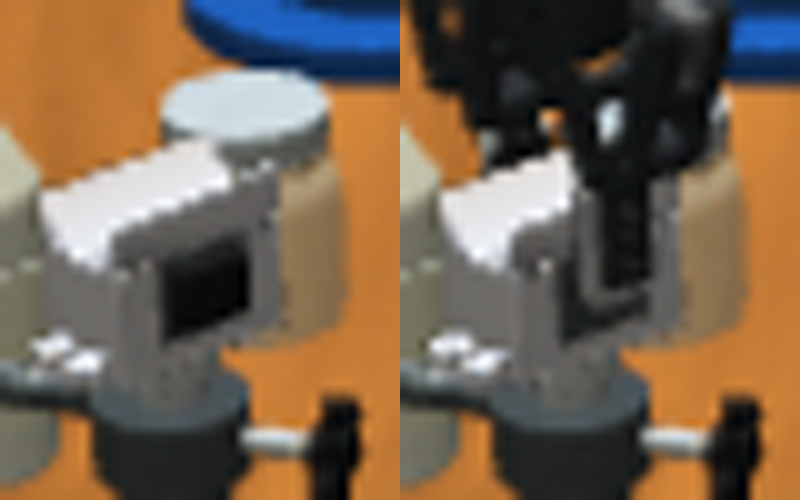

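The left half is the original and the right half is now: the finger covers most of the button, its tip near the lower part. The button spring was felt while closing. Now I lift.

```bash
python3 - <<'E'
from station import robot, fingers, vision
import cv2,numpy as np
x,y=.5832,-.0585; a0,a1=42.33,-16.17; z0=robot.current_tool_pos()[2]
def rep(): print(np.round(robot.current_tool_pos(),4),np.round(robot.current_eef_rot(),1),np.round(robot.current_contact_force(),1),np.round(robot.current_torque(),2),round(robot.current_finger_gap(),3),round(robot.current_gripper_force(),1))
rep(); robot.pause(.2)
st=robot.line_to([x,y,z0+.015],velocity=.03,f_stop=25); rep()
if not st:
    for i in range(1,5):
        st=robot.line_to([x,y,z0+.015+.015*i],[180,0,a0+(a1-a0)*i/4],velocity=.02,f_stop=30); rep()
        if st: break
print(st,z0,robot.current_time_s())
s=vision.grab_frame("side");t=vision.grab_frame("top")
im=np.hstack([cv2.resize(a,(400,500),interpolation=cv2.INTER_CUBIC) for a in(s[120:190,200:256],t[110:235,225:325])])
cv2.imwrite("pics/up2.png",im[:,:,::-1])
E
```

```text
[ 0.5834 -0.058   0.1786] [-1.80e+02 -1.00e-01  4.23e+01] [-2.9  2.4  5.5] [0.92 1.05 0.11] 0.422 33.0
[ 0.5832 -0.058   0.1937] [-180.    -0.    42.3] [ 0.3  3.7 -5. ] [1.41 0.24 0.01] 0.419 32.2
[ 0.583  -0.0576  0.2087] [-179.9   -0.    27.8] [ 0.3  5.  -5.2] [ 1.82  0.23 -0.01] 0.426 31.3
[ 0.5829 -0.057   0.2237] [-179.9    0.    13.2] [-1.1  6.4 -4.5] [1.91 0.1  0.01] 0.423 30.9
[ 0.583  -0.0565  0.2387] [-179.9    0.    -1.4] [-0.1  6.1 -6.2] [ 1.98 -0.01  0.09] 0.416 30.7
[ 0.5832 -0.056   0.2539] [-179.8    0.   -16. ] [-1.7  6.9 -5.9] [ 2.01 -0.14 -0.03] 0.421 30.6
False 0.17864212104733923 13.65
```

View pics/up2.png

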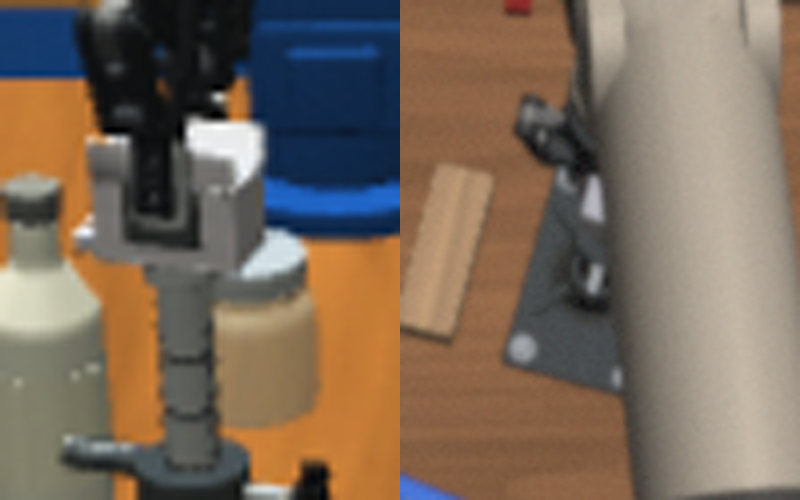

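The third ring sits at the collar top, about (190,462) in the crop. Rings 1 and 2 are at rows 355 and 408, and the notch is above the ear. I'll check this numerically.

```bash
python3 - <<'E'
from fit import *
o=np.array([.5832,-.0585,0]); d=np.array([.05,.011,0])*[0,1,0]
f=lambda p:np.round((p-[200,120])*50/7,0)
for h in(.071,.075,.079): print(h,[f(proj("side",o+d+[0,0,.152+h-k])) for k in(.025,.05)],"collar front of post",f(proj("side",o+d+[0,0,.152])))
for s in(-.12,0,.12):
    a=-.2822+s;R=np.array([[np.cos(a),-np.sin(a),0],[np.sin(a),np.cos(a),0],[0,0,1]])
    print(s,[f(proj("side",o+[0,0,.27]+R@np.array(P))) for P in((.03,.018,-.025),(-.03,.018,-.025),(-.03,-.018,-.025),(.041,0,-.021))])
E
```

```text
0.071 [array([187., 368.]), array([190., 424.])] collar front of post [193. 470.]
0.075 [array([186., 359.]), array([190., 415.])] collar front of post [193. 470.]
0.079 [array([186., 350.]), array([189., 406.])] collar front of post [193. 470.]
-0.12 [array([ 95., 255.]), array([229., 280.]), array([271., 245.]), array([ 93., 225.])]
0 [array([ 96., 260.]), array([238., 277.]), array([270., 240.]), array([ 88., 230.])]
0.12 [array([ 99., 264.]), array([246., 273.]), array([267., 236.]), array([ 84., 235.])]
```

```bash
python3 - <<'E'
from station import robot, vision, workorder
import numpy as np
prof=lambda:vision.grab_frame("side")[162:188,225:228].mean((1,2)).round(0).astype(int).tolist()
print(prof()); robot.pause(1.5); print(prof(),robot.current_tool_pos(),robot.current_eef_rot(),robot.current_gripper_force(),robot.current_contact_force(),robot.current_time_s())
E
```

```text
[88, 89, 88, 89, 90, 90, 90, 90, 53, 83, 91, 91, 91, 91, 91, 90, 57, 85, 92, 92, 92, 92, 93, 66, 80, 84]
[88, 88, 89, 89, 90, 90, 90, 90, 53, 84, 91, 91, 91, 91, 91, 91, 58, 85, 91, 91, 92, 92, 92, 65, 80, 84] [ 0.58318269 -0.05597803  0.25390098] [-1.79829495e+02  2.71316331e-02 -1.60103270e+01] 30.616659969091415 [-0.33047295  7.02311203 -6.00633715] 15.35
```

```bash
python3 -c "
from station import workorder
print(workorder.close_job())"
```

```text
the job is handed in; nothing more can be done
None
```

The job is handed in with the rest still gripped at about 31 N and the button squeezed: the notch faces the mark, and the post is at about 75 mm with the third ring level with the collar top. My first grip sat just above the button, so I re-gripped lower before lifting; the judge's verdict was not shown.

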